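# Probe the kiln controller and pull its relay cartridge

## Task

Take the orange probe from its stand and press its tip onto the kiln controller's red-ringed brass test contact, then the blue-ringed one, and stand the probe back in its stand. Then swing the controller's grey flap up until it stands about upright and leave it open, draw the yellow relay cartridge out of the bay by its black tab, and present it over the middle of the green inspection pad, upright and about 15 cm above the bench. Finish while still holding it there, with all the other things on the bench left undisturbed.

Things in the scene. Friction and masses are not known exactly. Their poses are not given: they have to be found in the camera images.
- controller: Kiln controller, a fixed box 150 x 220 x 80 mm high. Origin: on the bench under the middle of its grey bay; x points from the front to the hinge side, y to the white half. Bay: x -75..75, y -70..70 mm, walls and floor 5 mm, open under the flap. White half: y 70..150 mm, closed, top at 80 mm; on it at y 110 mm the two test contacts, x -35 and +35 mm, either may be in front.
- flap (a joint): Angle of the grey cover flap (148 x 142 x 6 mm, plastic) in rad: 0 closed, 1.57 upright, stops at 1.9; it starts up to 0.12 open. It is hinged along y on the far rim of the bay, and its stiff hinge (about 0.2 N m, 1 to 2 N at the bar) keeps it wherever it is left.
- flap_bar (a point): Middle of the flap's handle, a round orange bar 12 mm thick and 76 mm long along the controller's y, carried 36 mm in front of the flap's front edge by an arm at each end (68 mm free between the arms). It is 184 mm from the hinge axis; with the flap shut it is 84 mm above the bench, with a 28 mm gap between bar and box, so fingers fit around it from above.
- flap_hinge (a point): Middle of the flap's hinge axis: in the controller's frame x 75, y 0, z 81 mm. The axis is the controller's y; the front edge swings up and away from the robot.
- red_contact_top (a point): Centre of the top of the brass plunger with the red ring, 102 mm above the bench.
- blue_contact_top (a point): Centre of the top of the brass plunger with the blue ring; the same size.
- red_contact: The red-ringed brass plunger, 22 mm across, sprung: goes down 6 mm, 5 N fully down. Over 1 N from the probe's tip counts as touched.
- blue_contact: The blue-ringed brass plunger, the same as the red one.
- probe: Hand probe, 60 g, starting upright and tip down in its stand. Origin: the end of its tip; z up along its axis. Steel tip 6 mm thick up to z 25 mm, shaft 12 mm thick up to z 60, white collar 30 mm across z 60..66, round orange grip 20 mm thick z 66..116 mm.
- stand: Black probe stand, a fixed block 70 x 70 x 64 mm high. Origin: on the bench under its centre. An upright round hole 18 mm wide runs down through its middle; the probe hangs in it by its collar, which rests on the top, so the tip is 4 mm above the bench.
- cartridge: Relay cartridge, about 120 g, hidden under the flap at the bay's x -30, y 0 mm, standing on its floor. Origin: centre of its underside, axes as the controller's. Yellow body 16 (x) x 72 (y) mm, z 0..45 mm; black grip tab on top 14 (x) x 30 (y), z 44..68 mm. Its ends stand in two black guides 33 mm high above the bench with 2 to 3 mm play: draw it straight up.
- pad: Inspection pad, a fixed green square with a white border, 100 x 100 x 4 mm. Origin: on the bench under its centre.
- gourd_pot: Bystander, to be left alone. Terracotta gourd pot, 116 mm wide, 118 mm high. Origin: centre of its underside.
- blue_bowl: Bystander, to be left alone. Blue glazed bowl, 140 mm wide, 60 mm high. Origin: centre of its underside.
- brush_cup: Bystander, to be left alone. Terracotta cup with brushes, 68 mm wide, 178 mm high over the brushes. Origin: centre of its underside.
- glaze_jar: Bystander, to be left alone. Glaze jar with white lid, 54 mm wide, 75 mm high. Origin: centre of its underside.
- screwdriver: Bystander, to be left alone. Screwdriver lying on the bench behind the controller, 0.2 m long. Origin: centre of its underside.
- test_tile: Bystander, to be left alone. Blue glazed test tile, 60 x 90 x 8 mm, lying flat. Origin: centre of its underside.
- small_pot: Bystander, to be left alone. Small terracotta pot, 68 mm wide, 60 mm high. Origin: centre of its underside.
There are look-alikes about, which are no part of the job. Of the things that look like the probe, take the one that is nearest to the robot's base at the start. Leave any turquoise look-alike of the stand alone.

How it is judged:
On the way, in this order (a step that is already met when the one before it is completed fails the run):
1. the probe's tip presses the red-ringed contact (contact force between probe and red_contact above 1 N and distance between probe and red_contact_top below 0.014 m), for 0.1 s.
2. then the probe's tip presses the blue-ringed contact (contact force between probe and blue_contact above 1 N and distance between probe and blue_contact_top below 0.014 m), for 0.1 s.
3. the probe is back upright in its stand and let go (horizontal distance between probe and stand below 0.01 m and height (world z) of probe below 0.012 m and angle between probe's own z axis and vertical below 0.15 rad and contact force between the fingers and probe below 0.05 N), for 0.2 s.
4. the flap is swung up to about upright (value of joint flap above 1.2 rad), for 0.2 s.
5. the cartridge is drawn out in the gripper, clear of the bay (height (world z) of cartridge above 0.085 m and contact force between the fingers and cartridge above 1 N), for 0.2 s.
At the end, for the whole second after the job is handed in: Cartridge held still by the gripper, within 40 mm of over the pad's centre, underside 100-220 mm above the bench, upright within 0.25 rad; flap open over 1.1 rad; probe let go in its stand, within 10 mm of centre, tip below 12 mm, upright within 0.15 rad (all of step 3 and value of joint flap above 1.1 rad and horizontal distance between cartridge and pad below 0.04 m and height (world z) of cartridge between 0.1 and 0.22 m and angle between cartridge's own z axis and vertical below 0.25 rad and contact force between the fingers and cartridge above 1 N and linear speed of cartridge below 0.03 m/s); the arm keeps its last pose, push and grip.
It fails at once if a bystander (pot, bowl, brush cup, jar, screwdriver or tile) is moved over 30 mm (distance of any of gourd_pot, blue_bowl, brush_cup, glaze_jar, screwdriver, test_tile, small_pot from where it was at the start of the episode above 0.03 m).
It also fails if it takes over 72 s, if anything falls off the work surface, if the arm or the gripper's body presses on something with over 40 N, if the wrist force passes 120 N, or if a joint passes its speed limit or range.

## Robot

A 6-joint arm with a two-finger parallel gripper is mounted at the origin on the work surface. World frame = base frame: x ahead of the robot, y to its left, z up, the work surface at z = 0. Lengths are in m, angles in rad, forces in N, time in s.
With the tool pointing down it reaches from about 0.35 to 0.775 m from the base axis. Payload 7.3 kg.
Tool frame: the origin (TCP) lies on the centre line of the jaws, within the pads' length; the fingertips stand 11 mm ahead of it and the grasp point (between the pads) lies 8 mm behind it; z points along the fingers, y is the direction in which the jaws open and shut (so a half turn about z gives the same grasp; the last joint's range is limited). The gripper opens to 92 mm and grips with 3 to 60 N. Pads are 19 mm wide; open, the fingers measure 130 mm over their backs; the gripper's body (75 mm by 190 mm) begins 47 mm behind the grasp point.
Start: joints at [1.077, 0.342, 1.524, -0, 1.275, -0.146], TCP at [0.179, 0.494, 0.238] pointing down, gripper open.
Joint ranges: [-2.53, 2.53], [-0.77, 2.02], [0.04, 2.7], [-1, 4.14], [0.28, 2.66], [-3.11, 3.11]. Speed limits (rad/s): [2.57, 2.57, 3.14, 3.14, 3.14, 3.14].

## Interface

Orientations are given as [roll, pitch, yaw] about the fixed x, y, z axes, in that order (R = Rz(yaw) Ry(pitch) Rx(roll)).
In Python, from cell import robot gives the robot as it stands.
- The arm moves only by the tool jog_arm, never from a script. Its argument "deltas" is one flat list of numbers, 6 for each row, row after row: the shift along the world's x, y, z in units of 0.1 m (1.0 is 0.1 m), then the turn, a rotation vector about the world's x, y, z in units of 90 degrees (1.0 is 90 degrees). A call has 1 to 5 rows; each row is the pose to reach, as a shift and turn from the pose commanded when the call began; what a row does not reach only later rows make up. A row lasts 1/12 s, in which the tool goes at most 41.7 mm and 7.16 degrees, less where a joint would pass 70% of its speed; a pose out of reach is approached as far as the arm can. A call with a number of a shift or a turn outside -1 to 1 is refused whole. A call with a gripper value outside its range is refused whole. "claw" is the opening, from 0 (shut) to 1 (fully open), set as the call begins (left out, the last holds). The fingers move at their own pace and stop on an object; "newtons" is the grip in N (left out, the last holds). Time passes only in rows, so rows that repeat a pose let the fingers close. It gives the time, the measured TCP pose, the force and the opening at its end, in the units of the state.
- robot.observe(): the state, without advancing time (a new reading comes with each control period).
- robot.read_camera(name): name is "scene" or "side" or "wrist"; returns the picture (480x640x3 uint8, red, green, blue); there is no depth.
- robot.camera_params(name): a dict with "fx", "fy", "cx", "cy" (pixels), "k1" (the pictures are not rectified: a ray, as slopes to the right and down, at radius r is drawn at 1 + k1 r^2 times it, then the intrinsics apply), "R" (3x3) and "t" (3): a world point X has camera coordinates R X + t. Camera axes: x right, y down, z forward; pixel columns grow to the right and rows downward; lengths in m; the calibration is good to about 2 mm. A picture is of the moment at which its call begins: read the wrist's pose just before it. camera_params takes no time and is no camera call; for the wrist camera it gives the pose at the moment of the call.
- robot.hand_in(): hands the job in, once; it reports no verdict.
The state is a dict: "time": time; "qpos": joint angles; "qvel": joint speeds; "joint_efforts": joint torques, N m; "tool_pos": TCP position; "tool_rot": TCP orientation; "contact_force": force on the tool from outside, world axes, zero at the start; "torque": the same for the moment, N m; "opening": finger opening in m.
Only numpy, scipy, OpenCV 4.12 (cv2) and the standard library are available. Lean on these libraries where they do the work, as an engineer would, in place of code of your own. Each camera call takes 0.05 s, during which the arm holds its last target. There are 200 camera calls.

## Working session

There is one attempt and no reset: what is moved stays moved. The work goes in short steps, Python scripts to look and compute and a tool call to move; the robot and the scene stay as the last step left them, time stands still between calls to the robot, and variables do not carry over. Pictures are saved under pics/ and viewed, about 8 in all and at most 12, crops included, and the job is handed in when it is done.

Besides the shell and the picture viewer there is one more tool, called after "Emit:" in YAML: its name, and indented under it one key for each argument. jog_arm: Moves the arm, as the interface text tells. Its arguments: {"type":"object","properties":{"deltas":{"type":"array","items":{"type":"number"}},"claw":{"type":"number"},"newtons":{"type":"number"}},"required":["deltas"]}

```bash
ls; mkdir -p pics; cat > h.py <<'E'
import numpy as np, cv2
from cell import robot
def cam(n):
    p=robot.camera_params(n); im=robot.read_camera(n); return im,p
def save(im,f): cv2.imwrite('pics/'+f,cv2.cvtColor(np.ascontiguousarray(im),cv2.COLOR_RGB2BGR))
def ray(p,u,v):
    d=np.array([(u-p['cx'])/p['fx'],(v-p['cy'])/p['fy']]); s=d.copy()
    for _ in range(30): s=d/(1+p['k1']*(s@s))
    R=np.array(p['R']); return -R.T@np.array(p['t']), R.T@np.array([s[0],s[1],1])
def onz(p,u,v,z):
    o,d=ray(p,u,v); return o+d*(z-o[2])/d[2]
def proj(p,X):
    c=np.array(p['R'])@np.array(X)+np.array(p['t']); s=c[:2]/c[2]; s=s*(1+p['k1']*(s@s))
    return np.array([p['fx']*s[0]+p['cx'],p['fy']*s[1]+p['cy']])
def tri(p1,uv1,p2,uv2):
    A=[];b=[]
    for p,uv in((p1,uv1),(p2,uv2)):
        o,d=ray(p,*uv); d/=np.linalg.norm(d); M=np.eye(3)-np.outer(d,d); A.append(M);b.append(M@o)
    return np.linalg.lstsq(np.vstack(A),np.hstack(b),rcond=None)[0]
E
python3 - <<'E'
from h import *
import pickle
d={}
for n in("scene","side","wrist"):
    im,p=cam(n); d[n]=(im,p); save(im,n+'0.png'); print(n,p['fx'],p['k1'],-np.array(p['R']).T@p['t'])
pickle.dump(d,open('d0.pkl','wb'))
print(robot.observe())
E
```

```text
pics
scene 498.11954334135237 -0.07212188699163831 [1.12254104 0.23393878 0.94337959]
side 582.7004344259201 -0.0767161580345235 [ 0.01751744 -0.91704163  0.7613258 ]
wrist 354.3303527267259 -0.0670447653868843 [0.10316952 0.52078846 0.38354144]
{'time': 0.15, 'qpos': array([ 1.07697969e+00,  3.42508038e-01,  1.52479553e+00, -2.33139597e-06,
        1.27540654e+00, -1.45979061e-01]), 'qvel': array([-1.60269859e-03, -3.45414304e-03, -2.51939826e-03, -4.51753188e-05,
       -8.35233456e-05, -1.66340925e-03]), 'joint_efforts': array([ 1.09065630e-03, -4.31469119e+01, -2.44355035e+01,  7.16107129e-02,
        5.37945027e-02, -9.40932273e-05]), 'tool_pos': array([0.17878259, 0.49330743, 0.23723369]), 'tool_rot': array([-3.14048676e+00, -1.60340087e-04,  2.79375567e+00]), 'contact_force': array([-1.23733036, -0.10043428, -0.56844705]), 'torque': array([-0.01457527,  0.0143516 , -0.00350992]), 'opening': 0.09144134695057544}
```

View pics/scene0.png

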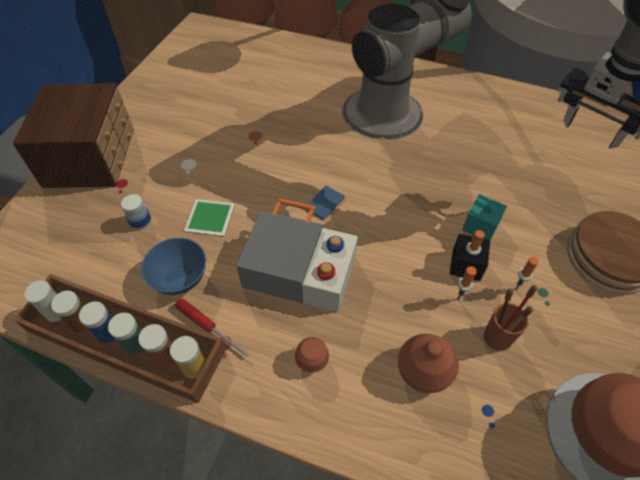

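View pics/side0.png

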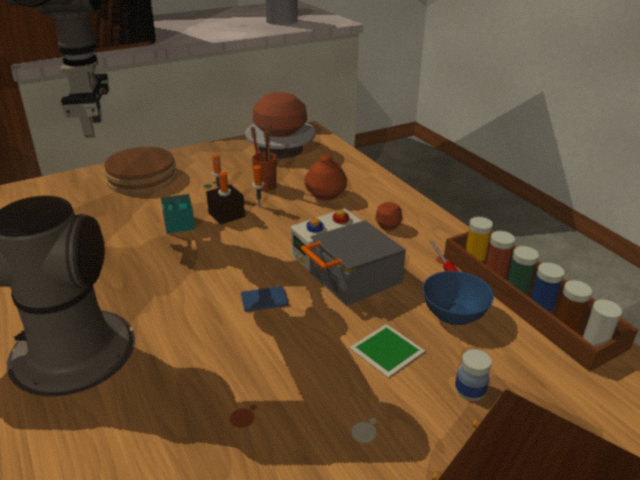

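Scene: the controller's contacts are at (335,242) blue and (326,269) red, the flap bar at about (293,207), the pad at (209,217). There are three orange probe-like things, at (477,241) in the black stand, (467,280) and (527,270). The turquoise stand look-alike is at (485,215). I'll enlarge this part and measure it.

```bash
cat > m.py <<'E'
from h import *
import pickle
d=pickle.load(open('d0.pkl','rb'))
def blobs(n,lo,hi,roi,mn=8):
    im,p=d[n]; x0,y0,x1,y1=roi
    hsv=cv2.cvtColor(im,cv2.COLOR_RGB2HSV); m=cv2.inRange(hsv,np.array(lo),np.array(hi))
    k=np.zeros_like(m); k[y0:y1,x0:x1]=m[y0:y1,x0:x1]
    N,l,s,c=cv2.connectedComponentsWithStats(k)
    return [(c[i].round(1),s[i][:5].tolist()) for i in range(1,N) if s[i][4]>=mn],k
E
python3 - <<'E'
from m import *
for nm,n,lo,hi,roi in [
 ('orange','scene',(5,170,120),(16,255,255),(430,200,560,310)),
 ('orange','side',(5,170,120),(16,255,255),(190,140,280,220)),
 ('bar','scene',(5,170,120),(16,255,255),(260,190,330,230)),
 ('bar','side',(5,170,120),(16,255,255),(290,230,360,280)),
 ('green','scene',(45,100,40),(85,255,255),(170,190,250,250)),
 ('green','side',(45,100,40),(85,255,255),(340,310,440,390)),
 ('brass','scene',(12,60,120),(30,255,255),(315,230,350,285)),
 ('red','scene',(0,150,100),(6,255,255),(305,255,345,285)),
 ('blue','scene',(105,120,60),(125,255,255),(320,228,355,255)),
]:
    b,k=blobs(n,lo,hi,roi); print(nm,n,*b,sep='\n  ')
im=d['scene'][0]; a=cv2.resize(im[195:315,430:560],None,fx=4,fy=4,interpolation=cv2.INTER_CUBIC)[:480]
b=cv2.resize(im[190:310,230:370],None,fx=4,fy=4,interpolation=cv2.INTER_CUBIC)
a=cv2.resize(a,(400,369)); b=cv2.resize(b,(400,343))
o=np.zeros((369,800,3),np.uint8); o[:,:400]=a;o[:343,400:]=b; save(o,'crop1.png')
E
```

```text
orange
  scene
  (array([479.1, 234.1]), [475, 231, 9, 7, 44])
  (array([533. , 260.8]), [529, 258, 8, 7, 43])
  (array([471. , 270.4]), [467, 267, 9, 8, 62])
orange
  side
  (array([254.1, 151.5]), [252, 147, 4, 10, 10])
  (array([214. , 159.9]), [212, 153, 8, 19, 57])
  (array([254.7, 171.2]), [252, 165, 9, 19, 73])
  (array([223.2, 173.6]), [219, 171, 10, 7, 42])
bar
  scene
  (array([293.9, 206.1]), [274, 199, 40, 22, 172])
bar
  side
  (array([316.9, 255.4]), [301, 242, 40, 26, 253])
green
  scene
  (array([209.1, 216.6]), [189, 203, 40, 28, 817])
green
  side
  (array([387.1, 348.7]), [357, 328, 61, 43, 1378])
brass
  scene
  (array([335.1, 239.8]), [331, 236, 9, 8, 59])
  (array([325.9, 267.1]), [321, 263, 10, 9, 70])
  (array([348.4, 281.4]), [347, 277, 3, 8, 15])
red
  scene
  (array([327.2, 273.5]), [318, 265, 16, 13, 73])
blue
  scene
  (array([334.7, 246.7]), [327, 239, 16, 13, 85])
```

View pics/crop1.png

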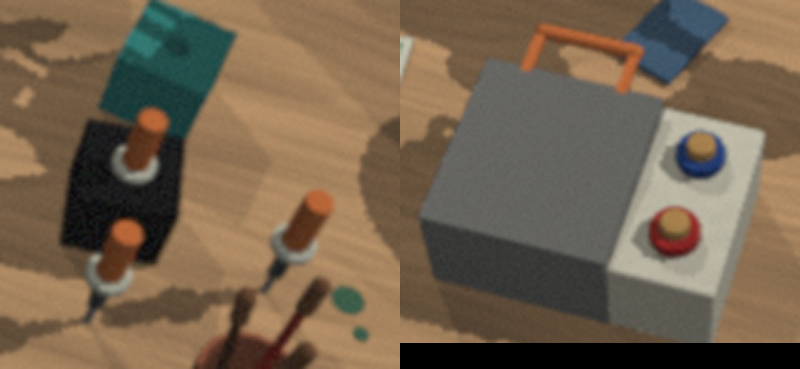

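The crop shows three candidates: A (477,241), whose collar sits on the black stand; B (467,280), standing free on the bench in front of it; and C (527,270), standing free by the brush cup. The turquoise block has no probe. A should be the one meant, because it hangs in the black stand, and I'll check that it is nearest the base.

```bash
python3 - <<'E'
from m import *
S=d['scene'][1]; T=d['side'][1]
for nm,uv,z in [('A',(479.1,234.1),.12),('B',(471,270.4),.116),('C',(533,260.8),.116),('blue',(335.1,239.8),.102),('red',(325.9,267.1),.102),('pad',(209.1,216.6),.004)]:
    P=onz(S,*uv,z); print(nm,P.round(4),np.hypot(P[0],P[1]).round(3),'side proj',proj(T,P).round(1))
print('pad side',onz(T,387.1,348.7,.004).round(4))
# side contact blobs
for nm,lo,hi in[('brass',(12,60,120),(30,255,255)),('red',(0,150,80),(6,255,255)),('blue',(105,120,60),(125,255,255))]:
    print(nm,*blobs('side',lo,hi,(300,205,360,240))[0])
# orange side loose
print(*blobs('side',(3,140,80),(18,255,255),(190,140,280,220))[0])
# bar: ends via outer corners
for n,roi in(('scene',(260,190,330,230)),('side',(290,230,360,280))):
    b,k=blobs(n,(4,140,90),(18,255,255),roi)
    ys,xs=np.nonzero(k)
    if n=='scene':
        # bar top line: per column
        L=[(x,ys[xs==x].min(),ys[xs==x].max()) for x in range(272,316,3) if (xs==x).any()]
    else: L=[(x,ys[xs==x].min(),ys[xs==x].max()) for x in range(299,345,3) if (xs==x).any()]
    print(n,L)
# black stand top mask in scene
for n,roi in(('scene',(445,220,500,285)),('side',(200,180,250,225))):
    hsv=cv2.cvtColor(d[n][0],cv2.COLOR_RGB2HSV); print(n,*blobs(n,(0,0,0),(180,255,45),roi,50)[0])
# pose of controller from top contacts
r=onz(S,325.9,267.1,.102);b=onz(S,335.1,239.8,.102);print('sep',np.linalg.norm(r-b),'yaw x-axis',np.arctan2(*(r-b)[[1,0]]))
a=np.vstack([d['scene'][0][195:315,430:560]])
im=d['side'][0]; q=cv2.resize(im[140:300,190:420],(800,556),interpolation=cv2.INTER_CUBIC); save(q,'crop2.png')
E
```

```text
A [0.4398 0.327  0.12  ] 0.548 side proj [222.7 172. ]
B [0.5311 0.3281 0.116 ] 0.624 side proj [256.6 165.6]
C [0.4645 0.4423 0.116 ] 0.641 side proj [215.9 154.2]
blue [0.5454 0.0491 0.102 ] 0.548 side proj [314.1 218.8]
red [0.6153 0.0545 0.102 ] 0.618 side proj [340.2 210.2]
pad [ 0.5196 -0.2804  0.004 ] 0.59 side proj [386.2 347.3]
pad side [ 0.5188 -0.2844  0.004 ]
brass (array([321.9, 213.2]), [300, 205, 60, 21, 618])
red (array([338.5, 218.8]), [333, 214, 14, 9, 68])
blue (array([312.4, 227.6]), [307, 223, 13, 8, 49])
(array([231. , 177.2]), [190, 140, 90, 80, 4762]) (array([273.2, 156.4]), [270, 153, 6, 8, 25])
scene [(275, np.int64(205), np.int64(213)), (278, np.int64(199), np.int64(210)), (281, np.int64(198), np.int64(203)), (284, np.int64(199), np.int64(203)), (287, np.int64(200), np.int64(204)), (290, np.int64(200), np.int64(205)), (293, np.int64(201), np.int64(205)), (296, np.int64(202), np.int64(206)), (299, np.int64(202), np.int64(207)), (302, np.int64(203), np.int64(208)), (305, np.int64(204), np.int64(209)), (308, np.int64(205), np.int64(221)), (311, np.int64(206), np.int64(216)), (314, np.int64(207), np.int64(208))]
side [(299, np.int64(266), np.int64(277)), (302, np.int64(246), np.int64(278)), (305, np.int64(245), np.int64(279)), (308, np.int64(244), np.int64(279)), (311, np.int64(243), np.int64(258)), (314, np.int64(242), np.int64(261)), (317, np.int64(241), np.int64(263)), (320, np.int64(258), np.int64(266)), (323, np.int64(261), np.int64(268)), (326, np.int64(263), np.int64(267)), (329, np.int64(262), np.int64(266)), (332, np.int64(261), np.int64(265)), (335, np.int64(259), np.int64(264)), (338, np.int64(259), np.int64(263)), (341, np.int64(260), np.int64(260))]
scene (array([468.3, 257.4]), [450, 235, 39, 45, 991])
side (array([225.8, 205.7]), [208, 186, 37, 38, 954])
sep 0.07011793719473002 yaw x-axis 0.07584534844554335
```

View pics/crop2.png

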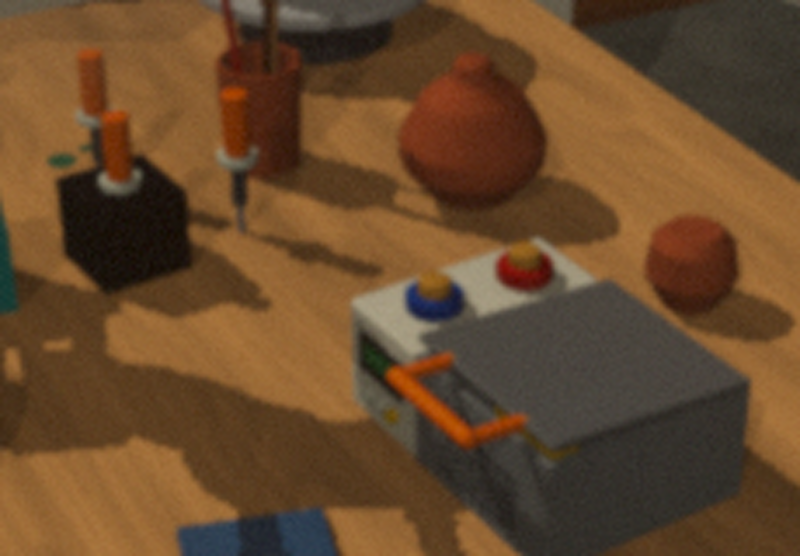

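Side crop: probe A's collar rests on the black stand at about (118,182), B and C stand free. A is 0.548 m from the base, B 0.624, C 0.641, so A is the probe. The contacts come out 70.1 mm apart, which matches the 70 mm given. Blue is in front and red at the back. Next I cross-check the bar and hinge, and make the first approach at safe height.

```bash
python3 - <<'E'
from m import *
S=d['scene'][1]; T=d['side'][1]
for nm,a,b in[('barR',(277.5,200),(325,266)),('barL',(313.5,208.5),(303,247.6)),('probeA top',(479.1,234.1),(223.2,173.6)),('blue',(335.1,239.8),(314.6,219.5)),('pad',(209.1,216.6),(387.1,348.7))]:
    P=tri(S,a,T,b); print(nm,P.round(4),proj(S,P).round(1),proj(T,P).round(1))
x=np.array([.997,.0758,0]);y=np.array([-.0758,.997,0]);o=np.array([.5887,-.0579,0])
for th in(0,.06,.12):
  for s in(-.038,.038):
    P=o+x*(.075-.184*np.cos(th))+y*s+[0,0,.084+.184*np.sin(th)]; print('pred',th,s,P.round(4),proj(S,P).round(1),proj(T,P).round(1))
print('brush tips',onz(S,509,292,.17).round(3),onz(S,531,290,.17).round(3),'corners',[proj(S,o+x*a+y*b+[0,0,.08]).round(1) for a,b in((-.075,.15),(.075,.15),(.075,-.07),(-.075,-.07))])
E
```

```text
barR [ 0.4832 -0.1093  0.0954] [277.3 200.1] [324.8 265.9]
barL [ 0.4768 -0.0266  0.0927] [313.  208.8] [302.4 247.3]
probeA top [0.4392 0.3264 0.117 ] [478.5 234.6] [222.6 173.2]
blue [0.5454 0.0485 0.1009] [334.8 240. ] [314.3 219.3]
pad [ 0.5193 -0.2821  0.0022] [208.7 216.8] [386.5 348.6]
pred 0 -0.038 [ 0.4829 -0.104   0.084 ] [279.9 203.9] [323.3 269.3]
pred 0 0.038 [ 0.4771 -0.0283  0.084 ] [312.3 211.2] [303.  251.2]
pred 0.06 -0.038 [ 0.4832 -0.104   0.095 ] [279.5 200.8] [323.5 264.7]
pred 0.06 0.038 [ 0.4775 -0.0283  0.095 ] [312.2 208.2] [303.1 246.7]
pred 0.12 -0.038 [ 0.4842 -0.1039  0.106 ] [279. 198.] [324. 260.]
pred 0.12 0.038 [ 0.4785 -0.0282  0.106 ] [312.  205.3] [303.5 242.1]
brush tips [0.591 0.395 0.17 ] [0.573 0.433 0.17 ] corners [array([357.7, 235.5]), array([339.7, 294.2]), array([236.4, 268. ]), array([261.4, 213.3])]
```

Emit:
jog_arm:
  deltas: [0.1,-0.05,0,0,0,-0.05,0.3,-0.17,0,0,0,-0.1,0.5,-0.3,0,0,0,-0.15,0.7,-0.45,0,0,0,-0.2,0.9,-0.55,0,0,0,-0.25]
  claw: 0.6
  newtons: 15

```text
time: 0.57
tool_pos: [0.2694, 0.4374, 0.2375]
tool_rot: [-3.141, 0.0, 2.397]
contact_force: [0.3, 0.6, 0.9]
opening: 0.063
```

Emit:
jog_arm:
  deltas: [0.2,-0.12,0,0,0,-0.05,0.4,-0.24,0,0,0,-0.1,0.6,-0.36,0,0,0,-0.15,0.8,-0.48,0,0,0,-0.2,0.9,-0.55,0,0,0,-0.25]

```text
time: 0.98
tool_pos: [0.3608, 0.3823, 0.2374]
tool_rot: [3.142, 0.001, 2.003]
contact_force: [-0.1, 0.2, -0.2]
opening: 0.0551
```

Emit:
jog_arm:
  deltas: [0.2,-0.12,0,0,0,-0.05,0.4,-0.24,0,0,0,-0.1,0.6,-0.4,0,0,0,-0.15,0.75,-0.5,0,0,0,-0.2,0.81,-0.56,0,0,0,-0.23]

```text
time: 1.4
tool_pos: [0.4418, 0.3261, 0.2373]
tool_rot: [3.141, 0.001, 1.641]
contact_force: [-0.2, -1.2, -1.0]
opening: 0.055
```

The bar fits a flap about 0.06 rad open: middle (0.480,-0.067), z 0.094. I'm above the probe now, so down and grasp.

Emit:
jog_arm:
  deltas: [0,0,-0.2,0,0,0,-0.02,0.01,-0.4,0,0,0,-0.02,0.01,-0.6,0,0,0,-0.02,0.01,-0.8,0,0,0,-0.02,0.01,-0.95,0,0,0]

```text
time: 1.82
tool_pos: [0.4372, 0.3281, 0.1408]
tool_rot: [-3.14, 0.001, 1.647]
contact_force: [0.7, 0.5, -0.2]
opening: 0.0553
```

```bash
python3 - <<'E'
from h import *
o=robot.observe(); im,p=cam('wrist'); save(im,'w1.png'); print(o['tool_pos'],proj(p,(.4395,.3267,.12)),proj(p,(*o['tool_pos'][:2],.12)))
hsv=cv2.cvtColor(im,cv2.COLOR_RGB2HSV); m=cv2.inRange(hsv,np.array((4,150,90)),np.array((17,255,255)))
N,l,s,c=cv2.connectedComponentsWithStats(m)
for i in range(1,N):
    if s[i][4]>60: print(c[i].round(1),s[i])
E
```

```text
[0.43719929 0.32812166 0.14083892] [326.53436514 297.27017498] [322.33375103 294.48241441]
[391.8  66.9] [ 365   39   54   56 2115]
[549.4 130.4] [ 490   72  150  122 6364]
[620.6 146. ] [588 133  52  30 814]
[631.5 167.1] [620 164  20   9  95]
[619.8 278.2] [ 584  243   56   65 1698]
[323.4 283.5] [ 305  252   38   62 1884]
[474.1 282.5] [ 447  258   62   44 1680]
```

View pics/w1.png

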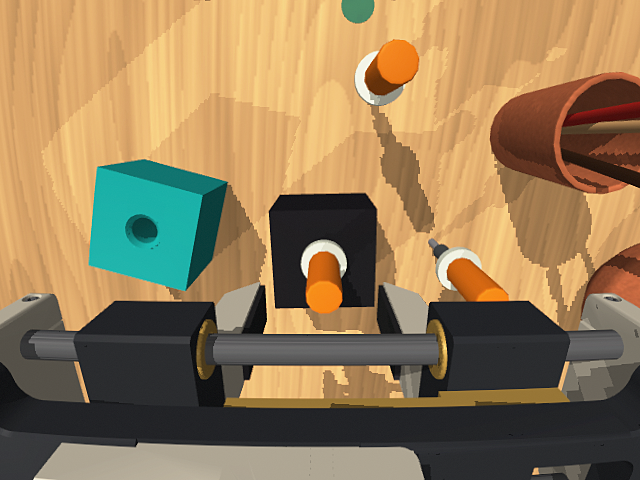

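The wrist view shows probe A's top at (324,297) between the open fingers. B (476,285) is clear of the right finger. The offset is about 1 mm, so I descend and close.

Emit:
jog_arm:
  deltas: [0.01,-0.01,-0.15,0,0,0,0.01,-0.01,-0.3,0,0,0,0.01,-0.01,-0.42,0,0,0,0.01,-0.01,-0.5,0,0,0,0.01,-0.01,-0.52,0,0,0]

```text
time: 2.28
tool_pos: [0.4384, 0.3273, 0.0897]
tool_rot: [-3.14, 0.001, 1.647]
contact_force: [0.3, -0.2, -0.0]
opening: 0.0553
```

Emit:
jog_arm:
  deltas: [0,0,0,0,0,0,0,0,0,0,0,0,0,0,0,0,0,0,0,0,0,0,0,0,0,0,0,0,0,0]
  claw: 0
  newtons: 15

```text
time: 2.7
tool_pos: [0.4392, 0.3277, 0.0913]
tool_rot: [3.141, -0.0, 1.647]
contact_force: [-1.1, 0.7, 0.5]
opening: 0.0272
```

Emit:
jog_arm:
  deltas: [0,0,0,0,0,0,0,0,0,0,0,0,0,0,0,0,0,0]

```text
time: 2.95
tool_pos: [0.439, 0.3277, 0.0911]
tool_rot: [3.141, -0.0, 1.647]
contact_force: [0.2, -0.7, 2.8]
opening: 0.0197
```

Gripped at 20 mm. Lift and travel to red.

Emit:
jog_arm:
  deltas: [0,0,0.1,0,0,0,0,0,0.3,0,0,0,0,0,0.5,0,0,0,0,0,0.7,0,0,0,0,0,0.9,0,0,0]

```text
time: 3.37
tool_pos: [0.4388, 0.3275, 0.1822]
tool_rot: [3.142, 0.0, 1.647]
contact_force: [0.5, 0.1, -0.7]
opening: 0.0194
```

Emit:
jog_arm:
  deltas: [0.05,-0.1,0.2,0,0,0,0.2,-0.3,0.35,0,0,0,0.35,-0.5,0.5,0,0,0,0.5,-0.7,0.6,0,0,0,0.6,-0.9,0.65,0,0,0]

```text
time: 3.78
tool_pos: [0.5004, 0.2368, 0.2481]
tool_rot: [3.138, -0.001, 1.647]
contact_force: [1.3, -0.1, -0.8]
opening: 0.0191
```

Emit:
jog_arm:
  deltas: [0.13,-0.2,0,0,0,0,0.26,-0.4,0,0,0,0,0.39,-0.6,0,0,0,0,0.52,-0.8,0,0,0,0,0.6,-0.95,0,0,0,0]

```text
time: 4.2
tool_pos: [0.5598, 0.1408, 0.2462]
tool_rot: [3.141, 0.0, 1.646]
contact_force: [-0.2, 0.1, -0.7]
opening: 0.0192
```

Emit:
jog_arm:
  deltas: [0.12,-0.2,0,0,0,0,0.25,-0.4,0,0,0,0,0.4,-0.6,0,0,0,0,0.5,-0.78,0,0,0,0,0.56,-0.87,0,0,0,0]

```text
time: 4.62
tool_pos: [0.6157, 0.0533, 0.246]
tool_rot: [3.142, 0.001, 1.645]
contact_force: [0.1, 0.7, 0.1]
opening: 0.0194
```

```bash
python3 - <<'E'
from m import *
o=robot.observe(); print(o['tool_pos'],o['tool_rot'],o['opening'])
o=[]
for n,roi in(('scene',(60,60)),('side',(60,60))):
    im,p=cam(n); d[n]=(im,p); c=proj(p,(.6153,.0545,.14)).astype(int); print(n,c)
    q=im[max(c[1]-50,0):c[1]+50,c[0]-40:c[0]+40]; o.append(cv2.resize(q,(400,500),interpolation=cv2.INTER_CUBIC))
    for nm,z in(('tip',.158),('collar',.221)): print(nm,proj(p,(.6153,.0545,z)))
save(np.hstack(o),'c3.png')
E
```

```text
[0.61566693 0.05334943 0.24597276] [3.14150351e+00 6.93987509e-04 1.64532014e+00] 0.01941001680735902
scene [326 256]
tip [326.14525738 251.31396999]
collar [326.43175255 231.61628138]
side [340 195]
tip [340.85518555 188.22264409]
collar [341.65593139 162.27815271]
```

View pics/c3.png

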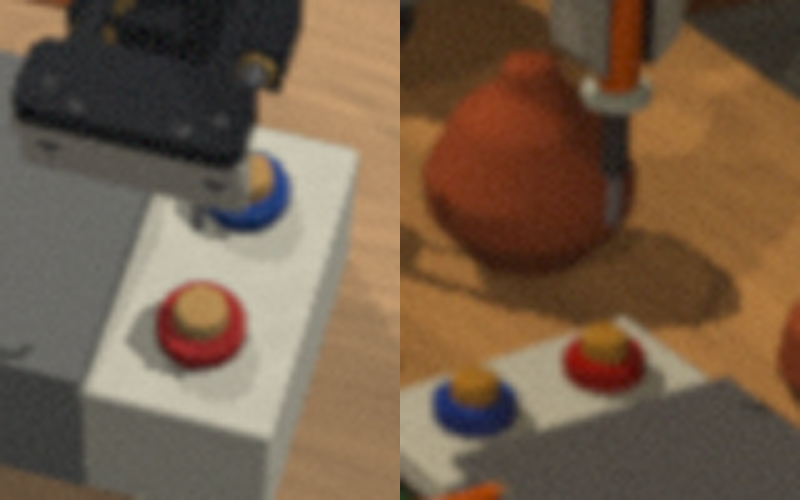

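The probe hangs upright, with its tip at side pixel (342.6,190) against (340.9,188.2) predicted, directly above red. Press it.

Emit:
jog_arm:
  deltas: [0,0,-0.15,0,0,0,0,0,-0.3,0,0,0,0,0,-0.45,0,0,0,0,0,-0.53,0,0,0,0,0,-0.57,0,0,0]

```text
time: 5.13
tool_pos: [0.6138, 0.0568, 0.1877]
tool_rot: [-3.139, -0.001, 1.648]
contact_force: [-1.5, -0.4, 1.9]
opening: 0.0194
```

Emit:
jog_arm:
  deltas: [0,0,-0.02,0,0,0,0,0,-0.04,0,0,0,0,0,-0.04,0,0,0,0,0,-0.04,0,0,0,0,0,-0.04,0,0,0]

```text
time: 5.55
tool_pos: [0.6152, 0.0558, 0.1856]
tool_rot: [3.14, -0.0, 1.647]
contact_force: [-0.9, 1.0, 2.2]
opening: 0.0192
```

```bash
python3 - <<'E'
from h import *
for i in range(4):
    o=robot.observe(); print(o['time'],o['tool_pos'].round(4),o['contact_force'].round(2)); robot.read_camera('side')
E
```

```text
5.55 [0.6152 0.0558 0.1856] [-0.91  0.99  2.18]
5.6 [0.6152 0.0558 0.1855] [-1.37  1.25  2.77]
5.65 [0.6152 0.0557 0.1854] [-0.34  1.08  1.9 ]
5.7 [0.6152 0.0557 0.1853] [-1.26  1.22  3.65]
```

Red reads about 2.6 N. I'll press a millimetre more to be sure, then go up, over to blue, and press there.

Emit:
jog_arm:
  deltas: [0,0,-0.01,0,0,0,0,0,-0.01,0,0,0,0,0,-0.01,0,0,0]

```text
time: 6.0
tool_pos: [0.6151, 0.0557, 0.1839]
tool_rot: [3.141, -0.0, 1.647]
contact_force: [-0.8, 1.7, 2.9]
opening: 0.0198
```

Emit:
jog_arm:
  deltas: [0,0,0.15,0,0,0,0,0,0.35,0,0,0,-0.2,-0.02,0.4,0,0,0,-0.45,-0.04,0.4,0,0,0,-0.7,-0.06,0.4,0,0,0]

```text
time: 6.42
tool_pos: [0.5443, 0.049, 0.2233]
tool_rot: [3.141, 0.001, 1.647]
contact_force: [-0.1, -0.0, -0.7]
opening: 0.0195
```

Emit:
jog_arm:
  deltas: [0,0,-0.1,0,0,0,0,0,-0.25,0,0,0,0,0,-0.35,0,0,0,0,0,-0.38,0,0,0,0,0,-0.4,0,0,0]

```text
time: 6.83
tool_pos: [0.5451, 0.0493, 0.1831]
tool_rot: [-3.141, 0.0, 1.647]
contact_force: [-1.8, -1.1, 4.2]
opening: 0.0194
```

Emit:
jog_arm:
  deltas: [0,0,0,0,0,0,0,0,0,0,0,0,0,0,0,0,0,0,0,0,0,0,0,0]

```text
time: 7.17
tool_pos: [0.545, 0.0495, 0.1841]
tool_rot: [3.141, 0.0, 1.647]
contact_force: [-0.5, -0.7, 3.4]
opening: 0.0202
```

```bash
python3 - <<'E'
from h import *
for i in range(4):
    o=robot.observe(); print(o['time'],o['tool_pos'].round(4),o['contact_force'].round(2),o['opening']); robot.read_camera('side')
E
```

```text
7.1667 [0.545  0.0495 0.1841] [-0.47 -0.7   3.39] 0.020232860617516456
7.2167 [0.545  0.0495 0.1841] [-2.09 -1.15  2.97] 0.01991905713023891
7.2667 [0.545  0.0495 0.184 ] [-2.99 -1.61  4.07] 0.019606553751138636
7.3167 [0.545  0.0495 0.184 ] [-1.63 -0.47  3.85] 0.020101139388323502
```

Both contacts pressed. Now back above the stand.

Emit:
jog_arm:
  deltas: [0,0,0.15,0,0,0,0,0.05,0.35,0,0,0,-0.05,0.2,0.55,0,0,0,-0.12,0.4,0.6,0,0,0,-0.2,0.6,0.6,0,0,0]

```text
time: 7.78
tool_pos: [0.526, 0.1102, 0.2454]
tool_rot: [3.137, -0.0, 1.646]
contact_force: [1.1, -0.1, -0.5]
opening: 0.0194
```

Emit:
jog_arm:
  deltas: [-0.08,0.2,0,0,0,0,-0.17,0.4,0,0,0,0,-0.26,0.6,0,0,0,0,-0.35,0.8,0,0,0,0,-0.43,1.0,0,0,0,0]

```text
time: 8.2
tool_pos: [0.4814, 0.2108, 0.2434]
tool_rot: [3.142, -0.001, 1.647]
contact_force: [0.0, 0.4, 0.3]
opening: 0.0199
```

Emit:
jog_arm:
  deltas: [-0.08,0.2,0,0,0,0,-0.16,0.4,0,0,0,0,-0.25,0.55,0,0,0,0,-0.36,0.66,0,0,0,0,-0.43,1.18,0,0,0,0]

```text
out of range
```

The 1.18 put the call out of range, so it was refused whole. I'll split it.

Emit:
jog_arm:
  deltas: [-0.08,0.2,0,0,0,0,-0.16,0.4,0,0,0,0,-0.25,0.6,0,0,0,0,-0.33,0.8,0,0,0,0,-0.4,0.97,0,0,0,0]

```text
time: 8.62
tool_pos: [0.4413, 0.3081, 0.2433]
tool_rot: [-3.142, -0.001, 1.648]
contact_force: [0.8, -0.3, -0.5]
opening: 0.0195
```

Emit:
jog_arm:
  deltas: [-0.02,0.1,0,0,0,0,-0.03,0.19,0,0,0,0,-0.03,0.19,0,0,0,0,-0.03,0.19,0,0,0,0]

```text
time: 8.95
tool_pos: [0.4392, 0.3254, 0.2435]
tool_rot: [-3.142, 0.0, 1.647]
contact_force: [0.7, -0.2, -0.8]
opening: 0.02
```

```bash
python3 - <<'E'
from h import *
for i in range(3):
    o=robot.observe(); print(o['tool_pos'].round(4),o['tool_rot'].round(3)); im,p=cam('side')
S=(.4388,.3275)
print([proj(p,(*S,z)).round(1) for z in(.155,.18,.218)])
c=proj(p,(*S,.11)).astype(int); a=cv2.resize(im[c[1]-60:c[1]+60,c[0]-45:c[0]+45],(450,600),interpolation=cv2.INTER_CUBIC)
w,pw=cam('wrist'); w=w[:,140:500]
print('side crop origin',c-[45,60],'x5; wrist proj tip,collar,standtop',[proj(pw,(*o['tool_pos'][:2],z)).round(1) for z in(.155,.218,.064)])
b=cv2.resize(w,(350,467)); o=np.zeros((600,800,3),np.uint8); o[:,:450]=a;o[:467,450:]=b; save(o,'c4.png')
E
```

```text
[0.4392 0.3254 0.2435] [-3.142  0.     1.647]
[0.4393 0.3251 0.2435] [-3.142  0.     1.647]
[0.4394 0.3249 0.2436] [-3.142  0.     1.646]
[array([221.1, 159. ]), array([220.3, 149.6]), array([219. , 134.9])]
side crop origin [177 115] x5; wrist proj tip,collar,standtop [array([322.2, 252.1]), array([322.3, 290.4]), array([322.1, 221. ])]
```

View pics/c4.png

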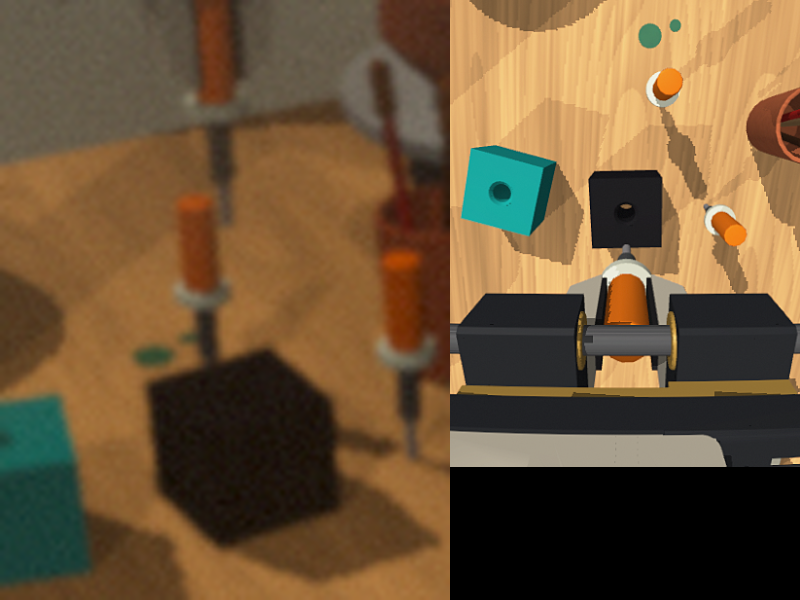

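The tip hangs at about wrist full-frame (321,254) and the hole is at about (319,217). I'll lower the tip to just above the stand top, so parallax is small, and measure the remaining offset there.

Emit:
jog_arm:
  deltas: [0,0.02,-0.15,0,0,0,0,0.03,-0.35,0,0,0,0,0.03,-0.55,0,0,0,0,0.03,-0.7,0,0,0,0,0.03,-0.78,0,0,0]

```text
time: 9.57
tool_pos: [0.4384, 0.3276, 0.1639]
tool_rot: [-3.139, 0.001, 1.646]
contact_force: [0.5, 0.8, -0.7]
opening: 0.0199
```

Emit:
jog_arm:
  deltas: [0,0,0,0,0,0,0,0,0,0,0,0]

```text
time: 9.73
tool_pos: [0.4393, 0.3284, 0.1661]
tool_rot: [3.141, -0.0, 1.647]
contact_force: [0.2, -0.3, -0.4]
opening: 0.0193
```

```bash
python3 - <<'E'
from h import *
o=robot.observe(); im,p=cam('wrist'); t=o['tool_pos']; print(t.round(4))
for z in(.064,t[2]-.086): print(z,proj(p,(*t[:2],z)).round(1), 'dx,dy 1mm px',(proj(p,(t[0]+.001,t[1],z))-proj(p,(*t[:2],z))).round(2),(proj(p,(t[0],t[1]+.001,z))-proj(p,(*t[:2],z))).round(2))
c=proj(p,(*t[:2],.068)).astype(int); print(c)
q=im[c[1]-60:c[1]+40,c[0]-65:c[0]+65]; save(cv2.resize(q,(780,600),interpolation=cv2.INTER_CUBIC),'w5.png'); print('orig',c-[65,60],'x6')
E
```

```text
[0.4393 0.3284 0.1661]
0.064 [322.2 246.3] dx,dy 1mm px [1.35 0.1 ] [ 0.1  -1.29]
0.0800778209779772 [322.2 253.5] dx,dy 1mm px [1.44 0.1 ] [ 0.11 -1.36]
[322 248]
orig [257 188] x6
```

View pics/w5.png

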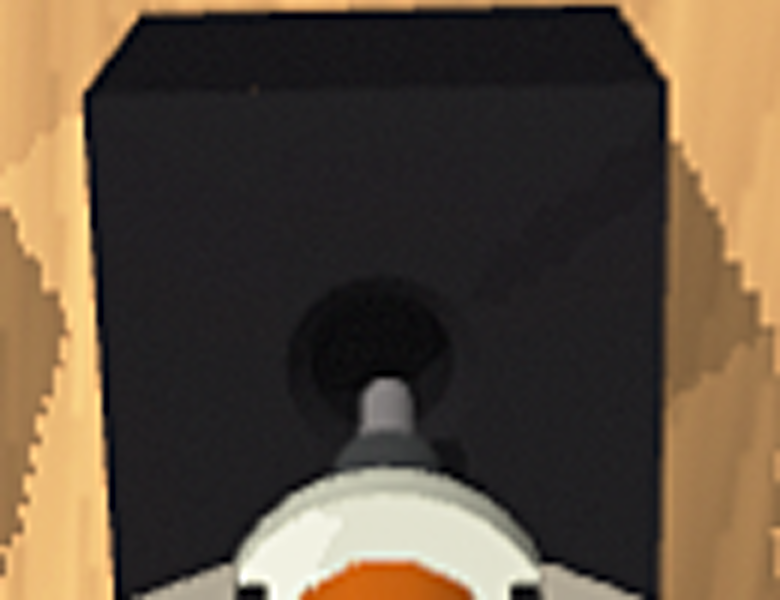

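The crop (x6, origin (257,188)) shows the hole rim centred at about (372,352) and the tip end at about (385,400). Put through the calibration, the tip must go about -1.7 mm in x and +0.6 mm in y. I'll correct and insert.

Emit:
jog_arm:
  deltas: [-0.017,0.006,-0.05,0,0,0,-0.017,0.006,-0.12,0,0,0,-0.017,0.006,-0.22,0,0,0,-0.017,0.006,-0.32,0,0,0,-0.017,0.006,-0.42,0,0,0]

```text
time: 10.2
tool_pos: [0.437, 0.3291, 0.1225]
tool_rot: [-3.141, 0.0, 1.647]
contact_force: [-0.4, -0.5, -0.1]
opening: 0.0197
```

Emit:
jog_arm:
  deltas: [0,0,-0.08,0,0,0,0,0,-0.16,0,0,0,0,0,-0.23,0,0,0,0,0,-0.28,0,0,0,0,0,-0.31,0,0,0]

```text
time: 10.62
tool_pos: [0.437, 0.3291, 0.0919]
tool_rot: [-3.141, 0.0, 1.647]
contact_force: [-0.4, -0.4, -1.0]
opening: 0.0196
```

Emit:
jog_arm:
  deltas: [0,0,0,0,0,0,0,0,0,0,0,0]

```text
time: 10.78
tool_pos: [0.4373, 0.3293, 0.0928]
tool_rot: [3.141, -0.0, 1.647]
contact_force: [0.8, -1.0, -1.2]
opening: 0.0197
```

In the hole with no side load. Lower a little more, release, and rise.

Emit:
jog_arm:
  deltas: [0,0,-0.01,0,0,0,0,0,-0.01,0,0,0]

```text
time: 10.95
tool_pos: [0.4374, 0.3293, 0.092]
tool_rot: [3.141, -0.0, 1.647]
contact_force: [-0.2, 0.0, -0.6]
opening: 0.0196
```

Emit:
jog_arm:
  deltas: [0,0,0,0,0,0,0,0,0,0,0,0,0,0,0,0,0,0,0,0,0,0,0,0,0,0,0,0,0,0]
  claw: 0.6

```text
time: 11.37
tool_pos: [0.4373, 0.3292, 0.0918]
tool_rot: [3.141, -0.0, 1.647]
contact_force: [-0.3, -0.4, -0.9]
opening: 0.0486
```

Emit:
jog_arm:
  deltas: [0,0,0.15,0,0,0,0,0,0.35,0,0,0,0,0,0.55,0,0,0,0,0,0.75,0,0,0,0,0,0.95,0,0,0]

```text
time: 11.78
tool_pos: [0.4371, 0.3291, 0.1877]
tool_rot: [3.142, 0.0, 1.647]
contact_force: [0.9, 0.3, -0.1]
opening: 0.055
```

```bash
python3 - <<'E'
from h import *
o=robot.observe(); print(o['tool_pos'],o['opening']); im,p=cam('wrist'); save(im[100:400,120:520],'w6.png'); print([proj(p,(.438,.3285,z)).round(1) for z in(.12,.067)])
hsv=cv2.cvtColor(im,cv2.COLOR_RGB2HSV); m=cv2.inRange(hsv,np.array((4,150,90)),np.array((17,255,255)))
N,l,s,c=cv2.connectedComponentsWithStats(m)
for i in range(1,N):
    if s[i][4]>60: print(c[i].round(1),s[i])
E
```

```text
[0.43710014 0.32914072 0.18771563] 0.054992070676359375
[array([323.6, 263.7]), array([323.3, 239.9])]
[377.   82.3] [ 357   62   41   42 1213]
[523.3 129.9] [ 467   84  173  100 4878]
[559.2 108.7] [546 105  32   9 105]
[580.2 146.3] [548 132  55  36 975]
[623.5 184.6] [603 174  37  29 513]
[596.9 272.1] [ 550  227   90  104 5903]
[321.6 255.1] [ 307  231   30   47 1148]
[450.6 262.7] [ 427  239   48   47 1348]
```

View pics/w6.png

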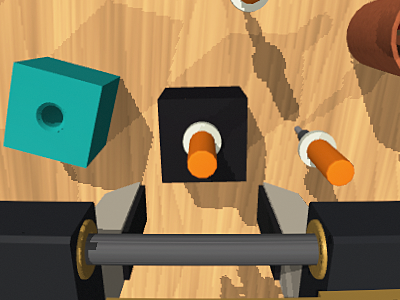

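The probe is seated upright in the black stand, collar on its top at crop (203,137), with the fingers clear. Now over to the flap bar at safe height with a narrow opening.

Emit:
jog_arm:
  deltas: [0.01,-0.1,0.03,0,0,0,0.03,-0.3,0.08,0,0,0,0.06,-0.55,0.12,0,0,0,0.08,-0.8,0.12,0,0,0,0.1,-1.0,0.12,0,0,0]
  claw: 0.24
  newtons: 6

```text
time: 12.25
tool_pos: [0.4466, 0.227, 0.198]
tool_rot: [-3.14, 0.001, 1.647]
contact_force: [1.6, 0.6, 0.4]
opening: 0.0264
```

Emit:
jog_arm:
  deltas: [0.02,-0.2,0,0,0,0,0.04,-0.4,0,0,0,0,0.06,-0.6,0,0,0,0,0.08,-0.8,0,0,0,0,0.1,-1.0,0,0,0,0]

```text
time: 12.67
tool_pos: [0.4564, 0.1275, 0.1978]
tool_rot: [-3.14, 0.0, 1.647]
contact_force: [0.5, 0.2, -0.1]
opening: 0.0222
```

Emit:
jog_arm:
  deltas: [0.02,-0.2,0,0,0,0,0.04,-0.4,0,0,0,0,0.06,-0.6,0,0,0,0,0.08,-0.8,0,0,0,0,0.1,-1.0,0,0,0,0]

```text
time: 13.08
tool_pos: [0.4663, 0.0277, 0.1978]
tool_rot: [-3.14, -0.0, 1.647]
contact_force: [-0.3, -0.6, -0.0]
opening: 0.022
```

Emit:
jog_arm:
  deltas: [0.02,-0.2,0,0,0,0,0.05,-0.4,0,0,0,0,0.08,-0.6,0,0,0,0,0.1,-0.8,0,0,0,0,0.11,-0.96,0,0,0,0]

```text
time: 13.5
tool_pos: [0.4774, -0.0686, 0.1977]
tool_rot: [-3.14, -0.0, 1.646]
contact_force: [-0.1, 0.4, 0.1]
opening: 0.0224
```

Emit:
jog_arm:
  deltas: [0,0,0,0,0,0,0,0,0,0,0,0]

```text
time: 13.67
tool_pos: [0.4774, -0.0674, 0.1979]
tool_rot: [-3.14, -0.001, 1.645]
contact_force: [0.8, 0.9, 0.4]
opening: 0.0221
```

```bash
python3 - <<'E'
from h import *
o=robot.observe(); t=o['tool_pos']; print(t,o['opening']); im,p=cam('wrist'); save(im,'w7.png'); print([proj(p,x).round(1) for x in((t[0],t[1],.094),(.4803,-.0665,.094))],(proj(p,(t[0]+.001,t[1],.094))-proj(p,(t[0],t[1],.094))).round(2))
hsv=cv2.cvtColor(im,cv2.COLOR_RGB2HSV); m=cv2.inRange(hsv,np.array((4,150,90)),np.array((17,255,255)))
N,l,s,c=cv2.connectedComponentsWithStats(m)
for i in range(1,N):
    if s[i][4]>60: print(c[i].round(1),s[i])
E
```

```text
[ 0.47737133 -0.067447    0.19786619] 0.02208609948116493
[array([322.4, 245.7]), array([326.5, 244.8])] [1.34 0.1 ]
[634.5  88.7] [628  61  12  55 463]
[333.3 235.2] [ 317  187   63  114 2513]
[608.7 266.4] [600 255  22  27 318]
[630.7 281.4] [616 255  24  50 742]
[ 99.5 386.6] [ 83 374  39  27 701]
```

View pics/w7.png

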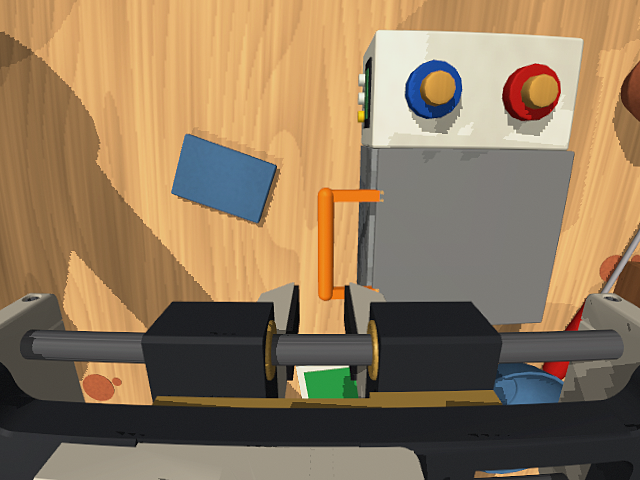

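The bar shows at u≈325.5, v 187–300, middle v≈244, matching the prediction of (326.5,244.8). It is aligned with the jaws. Going down around it, 1.5 mm toward the box.

Emit:
jog_arm:
  deltas: [0.015,0,-0.15,0,0,0,0.015,0,-0.35,0,0,0,0.015,0,-0.55,0,0,0,0.015,0,-0.7,0,0,0,0.015,0,-0.8,0,0,0]

```text
time: 14.13
tool_pos: [0.4785, -0.0654, 0.117]
tool_rot: [-3.139, -0.001, 1.648]
contact_force: [-0.4, 0.5, 0.5]
opening: 0.0219
```

Emit:
jog_arm:
  deltas: [0,0,-0.08,0,0,0,0,0,-0.16,0,0,0,0,0,-0.23,0,0,0,0,0,-0.29,0,0,0,0,0,-0.32,0,0,0]

```text
time: 14.55
tool_pos: [0.4796, -0.0666, 0.0861]
tool_rot: [-3.141, -0.0, 1.647]
contact_force: [0.1, 0.4, 0.1]
opening: 0.0219
```

Emit:
jog_arm:
  deltas: [0,0,0,0,0,0,0,0,0,0,0,0,0,0,0,0,0,0,0,0,0,0,0,0]
  claw: 0
  newtons: 8

```text
time: 14.88
tool_pos: [0.4802, -0.0669, 0.0871]
tool_rot: [3.14, 0.0, 1.647]
contact_force: [1.5, 0.5, -1.7]
opening: 0.0115
```

Gripped on the bar (11.5 mm). A script works out the hinge arc with the tool kept vertical.

```bash
python3 - <<'E'
import numpy as np
f=np.linspace(.076,1.756,31); P=np.c_[-1.84*np.cos(f)*.997,-1.84*np.cos(f)*.0758,1.84*np.sin(f)]
for k in range(6): print((P[5*k+1:5*k+6]-P[5*k]).round(2).tolist())
E
```

```text
[[0.01, 0.0, 0.1], [0.03, 0.0, 0.2], [0.05, 0.0, 0.3], [0.08, 0.01, 0.4], [0.11, 0.01, 0.5]]
[[0.04, 0.0, 0.1], [0.08, 0.01, 0.19], [0.13, 0.01, 0.28], [0.18, 0.01, 0.37], [0.24, 0.02, 0.45]]
[[0.06, 0.0, 0.08], [0.13, 0.01, 0.16], [0.2, 0.02, 0.23], [0.28, 0.02, 0.3], [0.36, 0.03, 0.37]]
[[0.08, 0.01, 0.06], [0.17, 0.01, 0.12], [0.26, 0.02, 0.17], [0.35, 0.03, 0.21], [0.45, 0.03, 0.25]]
[[0.1, 0.01, 0.04], [0.2, 0.01, 0.06], [0.29, 0.02, 0.09], [0.4, 0.03, 0.11], [0.5, 0.04, 0.12]]
[[0.1, 0.01, 0.01], [0.21, 0.02, 0.01], [0.31, 0.02, 0.0], [0.41, 0.03, -0.01], [0.51, 0.04, -0.02]]
```

Emit:
jog_arm:
  deltas: [0.01,0,0.1,0,0,0,0.03,0,0.2,0,0,0,0.05,0,0.3,0,0,0,0.08,0.01,0.4,0,0,0,0.11,0.01,0.5,0,0,0]

```text
time: 15.3
tool_pos: [0.4907, -0.0661, 0.1373]
tool_rot: [-3.141, 0.001, 1.647]
contact_force: [2.5, -0.4, -4.2]
opening: 0.0111
```

Emit:
jog_arm:
  deltas: [0.04,0,0.1,0,0,0,0.08,0.01,0.19,0,0,0,0.13,0.01,0.28,0,0,0,0.18,0.01,0.37,0,0,0,0.24,0.02,0.45,0,0,0]

```text
time: 15.72
tool_pos: [0.5133, -0.0642, 0.1822]
tool_rot: [-3.138, 0.0, 1.647]
contact_force: [-6.3, -5.0, 2.3]
opening: 0.0115
```

Emit:
jog_arm:
  deltas: [0.06,0,0.08,0,0,0,0.13,0.01,0.16,0,0,0,0.2,0.02,0.23,0,0,0,0.28,0.02,0.3,0,0,0,0.36,0.03,0.37,0,0,0]

```text
time: 16.13
tool_pos: [0.5485, -0.0615, 0.22]
tool_rot: [-3.137, 0.001, 1.647]
contact_force: [-6.9, -2.7, 6.2]
opening: 0.0116
```

Still holding, with a mild radial load of about 9 N because I'm slightly inside the arc. I'll nudge outward as I continue.

Emit:
jog_arm:
  deltas: [0.07,0,0.08,0,0,0,0.16,0.01,0.14,0,0,0,0.25,0.01,0.19,0,0,0,0.34,0.02,0.23,0,0,0,0.44,0.02,0.27,0,0,0]

```text
time: 16.55
tool_pos: [0.5941, -0.0585, 0.247]
tool_rot: [-3.14, -0.0, 1.647]
contact_force: [-3.8, 3.6, 5.0]
opening: 0.0118
```

Emit:
jog_arm:
  deltas: [0.1,0,0.04,0,0,0,0.2,0.01,0.06,0,0,0,0.29,0.01,0.09,0,0,0,0.4,0.02,0.11,0,0,0,0.5,0.03,0.12,0,0,0]

```text
time: 16.97
tool_pos: [0.6447, -0.0553, 0.2588]
tool_rot: [-3.141, -0.0, 1.647]
contact_force: [-2.2, 1.9, 2.1]
opening: 0.0115
```

```bash
python3 - <<'E'
from h import *
import pickle
o=robot.observe(); print(o['tool_pos'],o['contact_force'],o['opening'],o['qpos'])
t=o['tool_pos']
im,p=cam('side'); cv2.imwrite
print(proj(p,t+[0,0,.008])); save(im,'s8.png')
E
```

```text
[ 0.64470329 -0.05528916  0.2587677 ] [-2.17694785  1.88375468  2.05298342] 0.011503037136087406 [-2.04093051e-01  5.62142189e-01  1.11184626e+00  4.13313952e-04
  1.46782167e+00 -2.80778472e-01]
[383.21627861 159.46959524]
```

Emit:
jog_arm:
  deltas: [0.1,0.01,0.01,0,0,0,0.21,0.01,0.01,0,0,0,0.31,0.02,0,0,0,0,0.41,0.03,-0.01,0,0,0,0.49,0.03,-0.02,0,0,0]

```text
time: 17.43
tool_pos: [0.6938, -0.052, 0.2562]
tool_rot: [-3.142, -0.001, 1.648]
contact_force: [-2.2, 3.1, 0.5]
opening: 0.0113
```

Emit:
jog_arm:
  deltas: [0,0,0,0,0,0,0,0,0,0,0,0,0,0,0,0,0,0]
  claw: 0.4

```text
time: 17.68
tool_pos: [0.6932, -0.0531, 0.2557]
tool_rot: [-3.141, 0.0, 1.647]
contact_force: [0.2, -0.6, 0.4]
opening: 0.0273
```

Emit:
jog_arm:
  deltas: [0,0,0.1,0,0,0,0,0,0.2,0,0,0,0,0,0.35,0,0,0,0,0,0.5,0,0,0,0,0,0.65,0,0,0]

```text
time: 18.1
tool_pos: [0.6935, -0.053, 0.3232]
tool_rot: [3.14, 0.001, 1.647]
contact_force: [0.6, -0.8, 0.6]
opening: 0.0368
```

```bash
python3 - <<'E'
from h import *
o=robot.observe(); print(o['tool_pos'],o['tool_rot'],o['opening'])
im,p=cam('side'); save(im[100:340,200:500],'s9.png')
hsv=cv2.cvtColor(im,cv2.COLOR_RGB2HSV); m=cv2.inRange(hsv,np.array((4,140,90)),np.array((17,255,255)));m[:,:320]=0;m[220:]=0;m[:,440:]=0
N,l,s,c=cv2.connectedComponentsWithStats(m)
for i in range(1,N):
    if s[i][4]>20: print(c[i].round(1),s[i])
x=np.array([.997,.0758,0]);h=np.array([.6635,-.0522,.081])
for th in(1.5,1.6,1.7,1.8):
    print(th,[proj(p,h+np.array([-.0758,.997,0])*q-x*.184*np.cos(th+.016)+[0,0,.184*np.sin(th+.016)]).round(1) for q in(-.038,.038)])
E
```

```text
[ 0.69353917 -0.05296934  0.32322539] [3.13975361e+00 5.60733010e-04 1.64691158e+00] 0.03680525277334727
[351.3 177.3] [ 320  133   57   87 2342]
[401.7 160.7] [385 147  33  35 362]
[326.3 173.9] [320 155  17  36 452]
[427.4 209.5] [415 194  25  26 452]
1.5 [array([398.3, 166.1]), array([374.4, 152.4])]
1.6 [array([405.5, 163.9]), array([381.5, 150.4])]
1.7 [array([412.4, 162.6]), array([388.3, 149.2])]
1.8 [array([419.1, 162.2]), array([394.9, 148.9])]
```

View pics/s9.png

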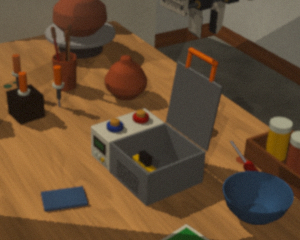

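Side view: the flap stands at about 1.7 rad, with the bar's right end matching the 1.7 prediction. The bay is open, with the tab at about full-frame (347,258). Now back over the cartridge at height, and check the tab with the wrist camera.

Emit:
jog_arm:
  deltas: [-0.1,-0.01,0,0,0,0,-0.3,-0.02,0,0,0,0,-0.5,-0.03,0,0,0,0,-0.75,-0.04,0,0,0,0,-0.95,-0.05,0,0,0,0]
  claw: 0.35

```text
time: 18.57
tool_pos: [0.5972, -0.0579, 0.3215]
tool_rot: [3.141, 0.0, 1.647]
contact_force: [0.2, 0.4, -0.3]
opening: 0.0321
```

Emit:
jog_arm:
  deltas: [-0.15,-0.01,0,0,0,0,-0.3,-0.02,0,0,0,0,-0.4,-0.02,-0.1,0,0,0,-0.4,-0.02,-0.25,0,0,0,-0.4,-0.02,-0.4,0,0,0]

```text
time: 18.98
tool_pos: [0.5584, -0.06, 0.282]
tool_rot: [3.138, 0.001, 1.647]
contact_force: [-0.1, -0.6, -0.5]
opening: 0.0324
```

Emit:
jog_arm:
  deltas: [0,0,-0.2,0,0,0,0,0,-0.4,0,0,0,0,0,-0.6,0,0,0,0,0,-0.75,0,0,0,0,0,-0.85,0,0,0]

```text
time: 19.4
tool_pos: [0.5581, -0.0598, 0.1948]
tool_rot: [-3.141, -0.0, 1.647]
contact_force: [0.2, 0.1, -0.8]
opening: 0.0324
```

Emit:
jog_arm:
  deltas: [0,0,0,0,0,0,0,0,0,0,0,0]

```text
time: 19.57
tool_pos: [0.5589, -0.0599, 0.1963]
tool_rot: [3.141, 0.0, 1.647]
contact_force: [0.3, 0.3, 0.5]
opening: 0.0323
```

```bash
python3 - <<'E'
from h import *
o=robot.observe(); t=o['tool_pos']; print(t,o['opening']); im,p=cam('wrist')
print([proj(p,x).round(1) for x in((*t[:2],.073),(.5588,-.0602,.073))],(proj(p,(t[0]+.001,t[1],.073))-proj(p,(*t[:2],.073))).round(2))
x=np.array([.997,.0758,0]);y=np.array([-.0758,.997,0]);c0=np.array([.5588,-.0602,.05])
print('pred yellow ends z.05',[proj(p,c0+y*s).round(1) for s in(-.036,.036)],'tab',[proj(p,c0+x*a+y*b+[0,0,.023]).round(1) for a,b in((-.007,-.015),(.007,.015))])
hsv=cv2.cvtColor(im,cv2.COLOR_RGB2HSV); m=cv2.inRange(hsv,np.array((20,130,80)),np.array((35,255,255)))
N,l,s,c=cv2.connectedComponentsWithStats(m)
for i in range(1,N):
    if s[i][4]>60: print(c[i].round(1),s[i])
q=proj(p,c0).astype(int); print(q); save(cv2.resize(im[max(q[1]-110,0):q[1]+90,q[0]-130:q[0]+130],None,fx=3,fy=3),'w10.png'); print('orig',q-[130,110])
E
```

```text
[ 0.55888253 -0.0599197   0.19630655] 0.032268728895616265
[array([322.1, 238.1]), array([322. , 238.4])] [1.26 0.09]
pred yellow ends z.05 [array([321.9, 269.9]), array([322. , 188.8])] tab [array([313.3, 256.2]), array([330.9, 220.1])]
[308.   82.2] [298  72  26  28 344]
[414.1  77.6] [405  72  23  14  61]
[320.3 220.2] [311 184  20  88 925]
[393.4 331.6] [387 320  12  27  97]
[246.6 362. ] [244 345   7  35  93]
[394.4 364.3] [388 348  12  31 145]
[371.9 400. ] [ 174  390  349   18 3002]
[321 230]
orig [191 120]
```

View pics/w10.png

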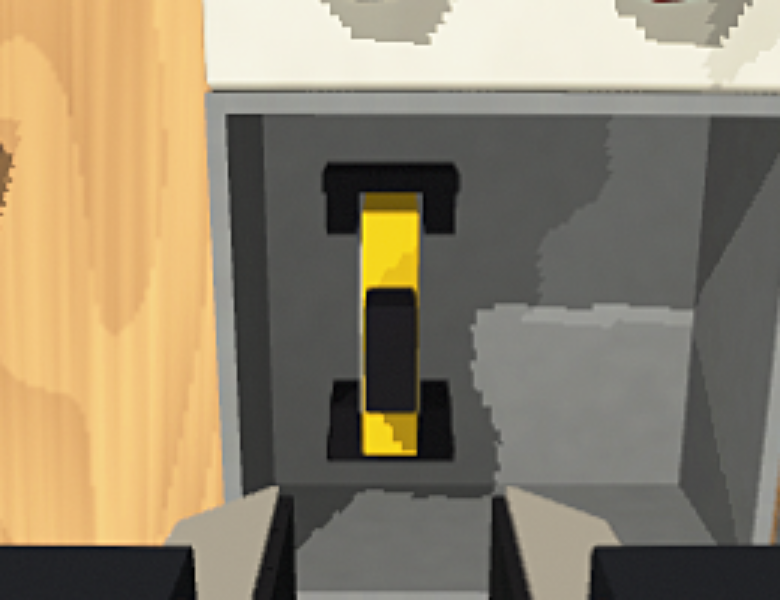

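The tab's top centre is at full-frame (321.3,236.7), against the TCP axis at (322.1,238.1), so within 1 mm, and the bay walls leave room for the fingers. Descend and grip.

Emit:
jog_arm:
  deltas: [-0.005,0.01,-0.15,0,0,0,-0.005,0.01,-0.35,0,0,0,-0.005,0.01,-0.55,0,0,0,-0.005,0.01,-0.75,0,0,0,-0.005,0.01,-0.9,0,0,0]

```text
time: 20.03
tool_pos: [0.5587, -0.0589, 0.1058]
tool_rot: [3.14, 0.001, 1.647]
contact_force: [-0.6, 0.1, -0.1]
opening: 0.0319
```

Emit:
jog_arm:
  deltas: [0,0,-0.1,0,0,0,0,0,-0.2,0,0,0,0,0,-0.3,0,0,0,0,0,-0.38,0,0,0,0,0,-0.42,0,0,0]

```text
time: 20.45
tool_pos: [0.5582, -0.0588, 0.0631]
tool_rot: [-3.141, -0.0, 1.647]
contact_force: [-0.2, -0.9, -0.7]
opening: 0.0321
```

Emit:
jog_arm:
  deltas: [0,0,0,0,0,0,0,0,0,0,0,0,0,0,0,0,0,0,0,0,0,0,0,0,0,0,0,0,0,0]
  claw: 0
  newtons: 20

```text
time: 20.87
tool_pos: [0.5586, -0.0589, 0.0643]
tool_rot: [3.14, 0.0, 1.647]
contact_force: [0.6, -0.4, 1.7]
opening: 0.0139
```

Gripped at 14 mm. Draw straight up, then go to the pad at (0.519,-0.282).

Emit:
jog_arm:
  deltas: [0,0,0.08,0,0,0,0,0,0.2,0,0,0,0,0,0.35,0,0,0,0,0,0.5,0,0,0,0,0,0.65,0,0,0]

```text
time: 21.28
tool_pos: [0.558, -0.0588, 0.1299]
tool_rot: [-3.142, -0.0, 1.647]
contact_force: [1.2, 0.5, 0.1]
opening: 0.0137
```

Emit:
jog_arm:
  deltas: [0,0,0.2,0,0,0,0,0,0.4,0,0,0,0,0,0.6,0,0,0,0,0,0.75,0,0,0,0,0,0.8,0,0,0]

```text
time: 21.7
tool_pos: [0.5591, -0.059, 0.2119]
tool_rot: [3.137, 0.002, 1.647]
contact_force: [0.6, 0.2, -0.8]
opening: 0.0138
```

Emit:
jog_arm:
  deltas: [-0.01,-0.1,0,0,0,0,-0.04,-0.25,0,0,0,0,-0.08,-0.45,0,0,0,0,-0.12,-0.65,0,0,0,0,-0.15,-0.85,0,0,0,0]

```text
time: 22.12
tool_pos: [0.542, -0.145, 0.2073]
tool_rot: [-3.139, -0.001, 1.647]
contact_force: [0.6, -0.4, -1.0]
opening: 0.0139
```

Emit:
jog_arm:
  deltas: [-0.04,-0.2,0,0,0,0,-0.08,-0.4,0,0,0,0,-0.12,-0.6,0,0,0,0,-0.16,-0.75,0,0,0,0,-0.19,-0.88,0,0,0,0]

```text
time: 22.53
tool_pos: [0.5229, -0.2334, 0.2073]
tool_rot: [-3.139, -0.001, 1.646]
contact_force: [0.5, -0.5, -1.8]
opening: 0.0138
```

Emit:
jog_arm:
  deltas: [-0.02,-0.15,0,0,0,0,-0.04,-0.3,0,0,0,0,-0.05,-0.42,0,0,0,0,-0.05,-0.5,0,0,0,0,-0.05,-0.5,0,0,0,0]

```text
time: 22.95
tool_pos: [0.5192, -0.2835, 0.2085]
tool_rot: [3.141, 0.0, 1.646]
contact_force: [-0.2, -1.1, -1.5]
opening: 0.014
```

Emit:
jog_arm:
  deltas: [0,0,0,0,0,0,0,0,0,0,0,0,0,0,0,0,0,0]

```text
time: 23.2
tool_pos: [0.5194, -0.281, 0.2088]
tool_rot: [3.142, -0.0, 1.648]
contact_force: [0.3, -0.1, -1.0]
opening: 0.0139
```

```bash
python3 - <<'E'
from m import *
o=robot.observe(); t=o['tool_pos']; print(t,o['opening'],o['qvel'].round(4).max(),o['contact_force'].round(2))
old={k:d[k] for k in d}
for n in('scene','side'):
    im,p=cam(n); d[n]=(im,p); save(im,n+'_end.png')
    print(n,'pred body mid',proj(p,(t[0],t[1],.17)).round(1),'tilt line',[proj(p,(t[0],t[1],z)).round(1) for z in(.15,.195)],'yellow')
    u,v=proj(p,(t[0],t[1],.17)).astype(int)
    print(*blobs(n,(20,120,60),(35,255,255),(u-50,v-45,u+50,v+45),20)[0])
    print('probes',*blobs(n,(5,170,120),(16,255,255),(430,200,560,310) if n=='scene' else (190,140,280,220))[0])
    df=cv2.absdiff(im,old[n][0]).max(2)
    for nm,X in dict(gourd=(428,362),small=(312,353),bowl=(174,267),jar=(136,211),tile=(326,202),screw=(205,322),cup=(507,325)).items() if n=='scene' else []:
        print(nm,int((df[X[1]-25:X[1]+25,X[0]-25:X[0]+25]>60).sum()))
E
```

```text
[ 0.51941786 -0.28101031  0.20879565] 0.013934261110894495 0.0013 [ 0.26 -0.13 -1.  ]
scene pred body mid [195.  168.5] tilt line [array([196.8, 174.9]), array([192.6, 160.2])] yellow
(array([198.5, 169.5]), [180, 159, 33, 21, 401])
probes (array([479.8, 234. ]), [476, 231, 8, 7, 43]) (array([533. , 260.8]), [529, 258, 8, 7, 43]) (array([470.9, 270.5]), [467, 267, 9, 8, 61])
gourd 0
small 0
bowl 0
jar 0
tile 677
screw 1
cup 0
side pred body mid [393.3 275.9] tilt line [array([392.4, 285.2]), array([394.4, 264. ])] yellow
(array([396.1, 279.6]), [377, 257, 36, 42, 662])
probes (array([216.9, 165. ]), [211, 153, 16, 26, 148]) (array([252.1, 157.1]), [251, 154, 4, 7, 8]) (array([255.6, 173.4]), [252, 165, 9, 20, 125])
```

The cartridge is held over the pad, the probe top is within 1 px of its start, and the bystanders are unchanged. Only the tile's window differs, and the bar's old place and shadows fall inside it. I'll check the tile's and flap's positions numerically before handing in.

```bash
python3 - <<'E'
from m import *
for f in('0','_end'):
    for n,roi,lo in(('scene',(300,180,350,225),(95,60,20)),('side',(235,280,295,315),(95,60,20))):
        d[n]=(cv2.cvtColor(cv2.imread(f'pics/{n}{f}.png'),cv2.COLOR_BGR2RGB),None)
        print(n,f,*blobs(n,lo,(125,255,255),roi,60)[0])
    print('bar',f,*blobs('side',(4,140,90),(17,255,255),(370,135,440,195),20)[0])
E
```

```text
scene 0 (array([325.7, 201.5]), [309, 187, 35, 32, 575])
side 0 (array([264.1, 298. ]), [242, 287, 45, 23, 682])
bar 0 (array([387.3, 182.3]), [370, 159, 53, 36, 976])
scene _end (array([324.2, 202.1]), [306, 187, 38, 32, 640])
side _end (array([263.7, 298.3]), [242, 288, 45, 22, 732])
bar _end (array([372.3, 164.8]), [370, 159, 7, 12, 62])
```

The tile is unchanged (side centroid within 0.5 px). In the side view the gripper hides the bar, so I'll check it in the scene image and then hand in.

```bash
python3 - <<'E'
from m import *
p=d['scene'][1]; d['scene']=(cv2.cvtColor(cv2.imread('pics/scene_end.png'),cv2.COLOR_BGR2RGB),p)
h=np.array([.6635,-.0522,.081])
ok=False
for th in(.9,1.1,1.5,1.7): print(th,proj(p,h+np.array([-.997,-.0758,0])*.184*np.cos(th+.016)+[0,0,.184*np.sin(th+.016)]).round(1))
b=blobs('scene',(4,140,90),(17,255,255),(230,150,340,300),20)[0]; print(*b)
E
```

```text
0.9 [281.5 188. ]
1.1 [275.3 193.2]
1.5 [261.2 215.8]
1.7 [253.8 232.6]
(array([253.8, 235.6]), [230, 226, 49, 26, 398]) (array([325.9, 268.7]), [320, 264, 12, 11, 45])
```

The bar is at (253.8,235.6), so the flap is at about 1.7 rad. Handing in.

```bash
python3 -c "
from cell import robot
print(robot.hand_in()); o=robot.observe(); print(o['time'],o['tool_pos'],o['opening'])"
```

```text
the job is handed in; nothing more can be done
None
the job is handed in; nothing more can be done
```

I carried out every step in order and handed the job in at about 23 s of robot time, with the cartridge still held over the pad. The hand-in gives no verdict, so what follows rests on my own checks.

- **Contacts:** the wrist force read about 2–4 N on red and 3–4 N on blue, both held for more than 0.1 s.
- **Probe:** it is let go in the black stand, seated on its collar. In the last scene picture its top is within 1 px of where it started.
- **Flap:** left open at about 1.7 rad, judged from the bar's position in the scene camera. The gripper hid the bar in the last side view.
- **Cartridge:** held at a 14 mm opening with a 20 N grip setting. The tool is within about 2 mm of over the pad's centre and pointing down, and the underside should be about 150 mm above the bench, worked out from the tool height. The arm was practically still.
- **Bystanders:** six showed no change in the last scene picture. The tile's area did differ, but its own position was unchanged (0.5 px in the side view, 1.6 px in the scene view), so I put that down to the bar moving away and shadows.

One move call was refused for an out-of-range number; nothing moved, and I repeated it in two parts. While swinging the flap, the wrist saw up to about 9 N because I was slightly inside the hinge arc, and I corrected that during the swing.

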